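# Start a dosing run: zero the balance, start the stirrer, start the pump

### The job

Start the dosing run by pressing three latching keys down with a fingertip, in this order: the wide zero key on the balance, then the round key on the stirrer, then the big square start key on the pump. Press each gently until it is down and stays down, and take the finger off it before going to the next. Do not press the two small round keys, and leave the glassware and everything else standing where it is: nothing is to be picked up.

Things in the scene. Friction and masses are not known exactly. Their poses are not given: they have to be found in the camera images.
- balance: laboratory balance: flat white box 160 wide, 220 deep, deck 40 mm high, with a round steel weighing pan (124 mm across, top 52 mm high) on its rear part and two black keys near its front edge. Origin under the centre of its underside on the bench; x points from its front (where the keys are) to its rear, y to its left seen from the front, z up. Fixed to the bench.
- tare_key (a joint): travel of the balance's zero key, the wide bar-shaped one (46 mm wide, 22 mm deep), left of centre as seen from the front. 0 is up; its plunger slides 6 mm straight down (value grows, m) against about 3 N of friction to a stop at 0.006, and stays where it is left.
- tare_key_top (a point): centre of the top face of the zero key (moves with it): 85 mm towards the front and 30 mm to the left of the balance's origin, 56 mm above the bench when up (16 mm above the deck). Sprung cap, 1.5 N per mm: it gives 2 mm until the 3 N are reached, then the plunger goes down with it, then at the stop the cap gives on; let go, the cap springs back. So pushing the top 8 to 12 mm down takes the key fully down, with 3 to 9 N.
- balance_small_key (a joint): travel of the balance's small round key (18 mm across), 82 mm to the right of the zero key; same height and movement as the zero key. Not to be pressed.
- stirrer: magnetic stirrer: grey box 130 wide, 220 deep, front deck 50 mm high, with a round white plate (116 mm across, top 72 mm high) on its rear part; near its front edge one round black key and, 70 mm to the right of it, a fixed grey speed knob (34 mm across, 18 mm high, 2 mm higher than the key). Origin under the centre of its underside on the bench; x points from its front (where the keys are) to its rear, y to its left seen from the front, z up. Fixed to the bench.
- stirrer_key (a joint): travel of the stirrer's round key (30 mm across), left of centre as seen from the front. 0 is up; its plunger slides 6 mm straight down (value grows, m) against about 3 N of friction to a stop at 0.006, and stays where it is left.
- stirrer_key_top (a point): centre of the top face of the stirrer's key (moves with it): 80 mm towards the front and 32 mm to the left of the stirrer's origin, 66 mm above the bench when up (16 mm above the deck). Sprung cap, 1.5 N per mm: it gives 2 mm until the 3 N are reached, then the plunger goes down with it, then at the stop the cap gives on; let go, the cap springs back. So pushing the top 8 to 12 mm down takes the key fully down, with 3 to 9 N.
- pump: dosing pump: white box 130 wide, 210 deep, with a low front deck 60 mm high, a rear housing 120 mm high (its front wall 65 mm behind the keys' centres) and a grey round roller head on top of that (to 162 mm); two black keys on the low deck. Origin under the centre of its underside on the bench; x points from its front (where the keys are) to its rear, y to its left seen from the front, z up. Fixed to the bench.
- pump_key (a joint): travel of the pump's start key, the big square one (30 by 30 mm), left of centre as seen from the front. 0 is up; its plunger slides 6 mm straight down (value grows, m) against about 3 N of friction to a stop at 0.006, and stays where it is left.
- pump_key_top (a point): centre of the top face of the pump's start key (moves with it): 75 mm towards the front and 26 mm to the left of the pump's origin, 76 mm above the bench when up (16 mm above the deck). Sprung cap, 1.5 N per mm: it gives 2 mm until the 3 N are reached, then the plunger goes down with it, then at the stop the cap gives on; let go, the cap springs back. So pushing the top 8 to 12 mm down takes the key fully down, with 3 to 9 N.
- pump_small_key (a joint): travel of the pump's small round key (18 mm across), 70 mm to the right of the start key; same height and movement as the start key. Not to be pressed.
- beaker_mid (a point): middle of the empty glass beaker (54 mm across, 60 mm high) that stands loose on the balance's pan
- flask_mid (a point): middle of the conical glass flask (64 mm across at the foot, 90 mm high) that stands loose on the stirrer's plate
- weight_mid (a point): middle of the steel calibration weight (26 mm across, 44 mm high) standing left of the balance
- vial_mid (a point): middle of the amber vial (26 mm across, 55 mm high) standing right of the stirrer
- dropper_mid (a point): middle of the white dropper bottle (36 mm across, 85 mm high) standing left of the pump

How it is judged:
By the outcome, as a careful person would: the job done as asked, in the order asked, and still so for the second after the job is handed in, with the robot touching nothing.
It also fails if it takes over 48 s, if anything falls off the work surface, if the arm or the gripper's body presses on something with over 40 N, if the wrist force passes 120 N, or if a joint passes its speed limit or range.

### The arm

A 6-joint arm with a two-finger parallel gripper is mounted at the origin on the work surface. World frame = base frame: x ahead of the robot, y to its left, z up, the work surface at z = 0. Lengths are in m, angles in rad, forces in N, time in s.
With the tool pointing down it reaches from about 0.4 to 0.825 m from the base axis. Payload 7 kg.
Tool frame: the origin (TCP) lies on the centre line of the jaws, within the pads' length; the fingertips stand 22 mm ahead of it and the grasp point (between the pads) lies 3 mm ahead of it (arm.tcp_to_tips is the distance from the TCP to the fingertips, in m); z points along the fingers, y is the line along which they close (so a half turn about z gives the same grasp; the last joint's range is limited). The gripper opens to 88 mm and grips with 3 to 60 N. Pads are 19 mm wide; open, the fingers measure 130 mm over their backs; the gripper's body (78 mm by 193 mm) begins 47 mm behind the grasp point.
Start: joints at [1.504, 0.359, 0.012, 0, -1.224, -0.288], TCP at [0.235, 0.633, 0.249] pointing down, gripper open.
Joint ranges: [-3.07, 3.07], [-1.43, 2.12], [-1.02, 1.25], [-3.03, 1.67], [-3.05, -0], [-3.03, 3.03]. Speed limits (rad/s): [2.39, 2.39, 3.01, 3.14, 3.14, 3.14].

### API

Orientations are given as [roll, pitch, yaw] about the fixed x, y, z axes, in that order (R = Rz(yaw) Ry(pitch) Rx(roll)).
In Python, from station import arm gives the robot as it stands.
- The arm moves only by the tool jog_arm, never from a script. Its argument "targets" is a list of rows, each an object of numbers: "dx", "dy", "dz": the shift along the tool's x, y, z in mm; "rx", "ry", "rz": the turn, a rotation vector about the tool's x, y, z in rad; "gripper": the closure, from 0 (fully open) to 1 (shut). In form: [{"dx": .., "dy": .., "dz": .., "rx": .., "ry": .., "rz": .., "gripper": ..}, ...]. A call has exactly 8 rows; each row is the pose to reach, as a shift and turn from the pose commanded when the call began, along the tool's axes at that moment; what a row does not reach only later rows make up. A row lasts 1/12 s, in which the tool goes at most 41.7 mm and 7.16 degrees, less where a joint would pass 70% of its speed; a pose out of reach is approached as far as the arm can. A call with a gripper value outside its range is refused whole. The fingers move at their own pace and stop on an object; "force" is the grip in N (left out, the last holds). Time passes only in rows, so rows that repeat a pose let the fingers close, or fill a call up. It gives the time, the measured TCP pose, the force, the opening and the grip force at its end, in the units of the state.
- arm.get_state(): the state, without advancing time (a new reading comes with each control period).
- arm.grab_frame(name): name is "scene" or "side" or "wrist"; returns a dict with "frame" (480x640x3 uint8, red, green, blue), "z_map" (480x640 float32, m along the optical axis (not along the pixel's ray), 0 where there is no reading), "fx", "fy", "cx", "cy" (pixels), "distortion" ([k1, k2, p1, p2, k3] as OpenCV has them; the pictures are not rectified), "view" (4x4, takes a point from world to camera coordinates). Camera axes: x right, y down, z forward; pixel columns grow to the right and rows downward; lengths in m; the calibration is good to about 2 mm. A picture is of the moment at which its call begins.
- arm.job_done(): hands the job in; it is judged then, once.
The state is a dict: "t": time; "q": joint angles; "qd": joint speeds; "joint_efforts": joint torques, N m; "eef_pos": TCP position; "ee_rot": TCP orientation; "force": force on the tool from outside, world axes, zero at the start; "moment": the same for the moment, N m; "width": finger opening in m; "gripper_force": force on a finger pad.
Only numpy, scipy, OpenCV 4.12 (cv2) and the standard library are available. Lean on these libraries where they do the work, as an engineer would, in place of code of your own. Each camera call takes 0.05 s, during which the arm holds its last target. There are 200 camera calls.

## Working session

There is one attempt and no reset: what is moved stays moved. The work goes in short steps, Python scripts to look and compute and a tool call to move; the robot and the scene stay as the last step left them, time stands still between calls to the robot, and variables do not carry over. Pictures are saved under pics/ and viewed, at most 10 in all, crops included, and the job is handed in when it is done.

Besides the shell and the picture viewer there is one more tool, called after "Emit:" as name([rows], argument=value, ...), one row to a line, values as JSON. jog_arm: Moves the arm, as the interface text tells. Its arguments: {"type":"object","properties":{"targets":{"type":"array","items":{"type":"object","properties":{"dx":{"type":"number"},"dy":{"type":"number"},"dz":{"type":"number"},"rx":{"type":"number"},"ry":{"type":"number"},"rz":{"type":"number"},"gripper":{"type":"number"}}}},"force":{"type":"number"}},"required":["targets"]}

```bash
ls; mkdir -p pics; python3 - <<'E'
from station import arm
import cv2,pickle
s=arm.get_state();print(s['t'],s['eef_pos'],s['ee_rot'],s['width'])
d={}
for n in("scene","side"):
    f=arm.grab_frame(n);d[n]=f;cv2.imwrite(f'pics/{n}0.png',f['frame'][:,:,::-1]);print(n,f['view'].round(3).tolist(),f['fx'],f['distortion'])
pickle.dump(d,open('f0.pkl','wb'))
E
```

```text
pics
0.0 [0.23435573 0.63251075 0.24762675] [ 3.13993957e+00 -1.03994228e-04 -3.54933173e-01] 0.0878119089933868
scene [[0.771, 0.637, 0.008, -0.415], [0.549, -0.657, -0.517, -0.228], [-0.324, 0.403, -0.856, 1.756], [0.0, 0.0, 0.0, 1.0]] 599.9853345397157 [-0.20537073  0.          0.          0.          0.        ]
side [[-0.998, -0.059, -0.004, 0.512], [-0.04, 0.729, -0.683, 0.055], [0.044, -0.681, -0.731, 0.936], [0.0, 0.0, 0.0, 1.0]] 442.5684780420824 [0.03597506 0.         0.         0.         0.        ]
```

View pics/scene0.png

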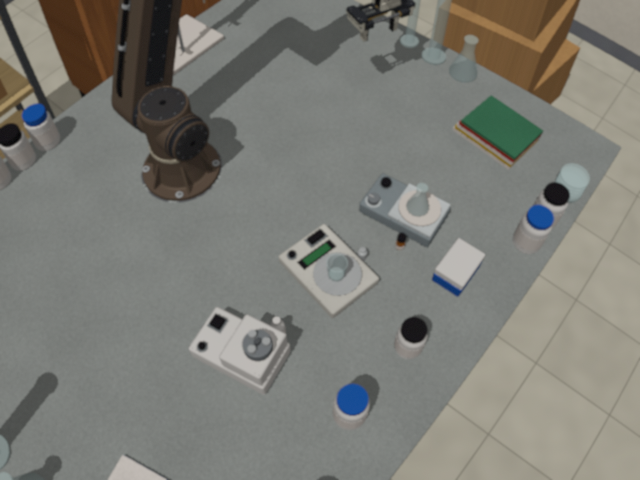

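View pics/side0.png

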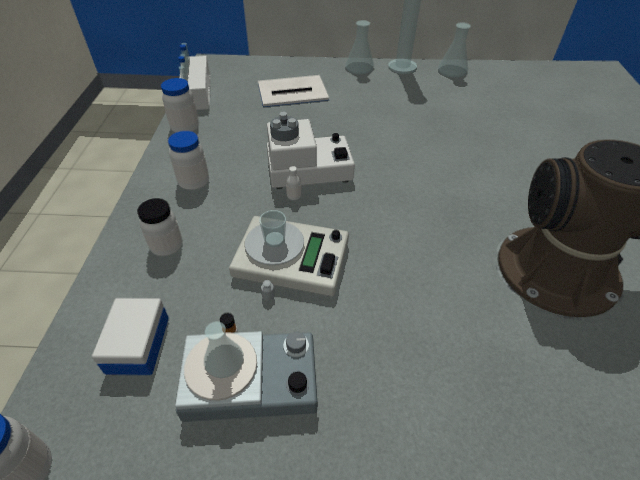

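The scene view shows the tare key at (317,237), the stirrer key at (386,183) and the pump key at (218,322). The side view shows them at (327,264), (298,382) and (341,154). The small keys lie at scene (292,255) and (202,346).

```bash
cat > h.py <<'E'
import numpy as np,cv2
def key(f,uv,h,r=16,thr=60):
    """dark blob near uv: centre of its top face by plane cast at height h; and depth points"""
    K=np.array([[f['fx'],0,f['cx']],[0,f['fy'],f['cy']],[0,0,1]])
    g=f['frame'].max(2); m=(g<thr).astype(np.uint8)
    n,l,st,c=cv2.connectedComponentsWithStats(m)
    ok=[i for i in range(1,n) if st[i,4]>15]
    i=min(ok,key=lambda i:np.hypot(*(c[i]-uv)))
    v,u=np.nonzero(l==i)
    p=cv2.undistortPoints(np.c_[u,v].astype(float)[:,None],K,np.array(f['distortion']))[:,0]
    V=np.array(f['view']);R,t=V[:3,:3],V[:3,3]; C=-R.T@t
    d=np.c_[p,np.ones(len(p))]@R
    W=C+d*((h-C[2])/d[:,2])[:,None]
    z=f['z_map'][v,u];P=C+d*z[:,None]
    top=(z>0)&(abs(P[:,2]-h)<.005)
    Q=W[top] if top.any() else W
    return len(u),int(top.sum()),c[i].round(1),W.mean(0).round(4),((Q.min(0)+Q.max(0))/2).round(4),(Q.mean(0)).round(4),np.ptp(Q,axis=0)[:2].round(3),np.percentile(P[:,2],[50,95]).round(3)
E
python3 - <<'E'
import pickle;from h import *
d=pickle.load(open('f0.pkl','rb'))
for nm,h,a,b in(("tare",.056,(317,237),(327,264)),("bsmall",.056,(292,255),(336,236)),("stir",.066,(386,183),(298,382)),("pump",.076,(218,322),(341,154)),("psmall",.076,(202,346),(335,138))):
    for n,uv in(("scene",a),("side",b)):
        r=key(d[n],uv,h);print(nm,n,r[0],r[1],r[2],'all',r[3][:2],'mid',r[4][:2],'mean',r[5][:2],r[6],r[7])
E
```

```text
tare scene 117 85 [315.7 236.9] all [0.4845 0.0453] mid [0.4825 0.0468] mean [0.4831 0.046 ] [0.022 0.043] [0.054 0.059]
tare side 252 187 [327.2 264.2] all [0.4781 0.0606] mid [0.4785 0.0548] mean [0.4783 0.0551] [0.027 0.047] [0.056 0.058]
bsmall scene 26 16 [291.5 254. ] all [ 0.4699 -0.0344] mid [ 0.469  -0.0344] mean [ 0.4695 -0.0328] [0.012 0.014] [0.053 0.058]
bsmall side 76 40 [335.6 235.4] all [ 0.4633 -0.0194] mid [ 0.4636 -0.0263] mean [ 0.4634 -0.026 ] [0.015 0.018] [0.052 0.058]
stir scene 74 50 [385.6 182. ] all [0.5226 0.3017] mid [0.5213 0.3036] mean [0.5215 0.3044] [0.025 0.028] [0.063 0.068]
stir side 330 266 [297.1 382.2] all [0.5166 0.3139] mid [0.5171 0.3116] mean [0.5169 0.3113] [0.029 0.03 ] [0.065 0.067]
pump scene 134 105 [217.2 321.7] all [ 0.4643 -0.2984] mid [ 0.4635 -0.2982] mean [ 0.4634 -0.2969] [0.028 0.032] [0.074 0.079]
pump side 142 90 [340.4 153.4] all [ 0.4582 -0.2817] mid [ 0.458  -0.2897] mean [ 0.4582 -0.2895] [0.032 0.03 ] [0.074 0.078]
psmall scene 35 29 [201.8 345.4] all [ 0.4787 -0.3659] mid [ 0.4784 -0.3656] mean [ 0.4781 -0.3658] [0.014 0.015] [0.073 0.079]
psmall side 53 27 [335.3 137. ] all [ 0.4722 -0.3519] mid [ 0.4732 -0.3588] mean [ 0.4728 -0.3608] [0.016 0.023] [0.071 0.078]
```

Emit:
jog_arm([
  {"dx": 27, "dy": 29, "dz": 0, "rz": -0.02, "gripper": 1},
  {"dx": 54, "dy": 58, "dz": 0, "rz": -0.04, "gripper": 1},
  {"dx": 81, "dy": 87, "dz": 0, "rz": -0.06, "gripper": 1},
  {"dx": 108, "dy": 116, "dz": 0, "rz": -0.08, "gripper": 1},
  {"dx": 135, "dy": 145, "dz": 0, "rz": -0.1, "gripper": 1},
  {"dx": 162, "dy": 174, "dz": 0, "rz": -0.12, "gripper": 1},
  {"dx": 189, "dy": 203, "dz": 0, "rz": -0.15, "gripper": 1},
  {"dx": 216, "dy": 230, "dz": 0, "rz": -0.175, "gripper": 1},
], force=15)

```text
invalid input at $.targets[0]: expected keys dx, dy, dz, rx, ry, rz, gripper
```

Emit:
jog_arm([
  {"dx": 27, "dy": 29, "dz": 0, "rx": 0, "ry": 0, "rz": -0.02, "gripper": 1},
  {"dx": 54, "dy": 58, "dz": 0, "rx": 0, "ry": 0, "rz": -0.04, "gripper": 1},
  {"dx": 81, "dy": 87, "dz": 0, "rx": 0, "ry": 0, "rz": -0.06, "gripper": 1},
  {"dx": 108, "dy": 116, "dz": 0, "rx": 0, "ry": 0, "rz": -0.08, "gripper": 1},
  {"dx": 135, "dy": 145, "dz": 0, "rx": 0, "ry": 0, "rz": -0.1, "gripper": 1},
  {"dx": 162, "dy": 174, "dz": 0, "rx": 0, "ry": 0, "rz": -0.12, "gripper": 1},
  {"dx": 189, "dy": 203, "dz": 0, "rx": 0, "ry": 0, "rz": -0.15, "gripper": 1},
  {"dx": 216, "dy": 230, "dz": 0, "rx": 0, "ry": 0, "rz": -0.175, "gripper": 1},
], force=15)

```text
t: 0.77
eef_pos: [0.3572, 0.34, 0.2484]
ee_rot: [3.141, 0.0, -0.178]
force: [0.3, -0.3, 0.3]
width: 0.0399
gripper_force: 0.0
```

Emit:
jog_arm([
  {"dx": 22, "dy": 33, "dz": 0, "rx": 0, "ry": 0, "rz": 0, "gripper": 1},
  {"dx": 44, "dy": 66, "dz": 0, "rx": 0, "ry": 0, "rz": 0, "gripper": 1},
  {"dx": 66, "dy": 99, "dz": 0, "rx": 0, "ry": 0, "rz": 0, "gripper": 1},
  {"dx": 88, "dy": 132, "dz": 0, "rx": 0, "ry": 0, "rz": 0, "gripper": 1},
  {"dx": 110, "dy": 165, "dz": 0, "rx": 0, "ry": 0, "rz": 0, "gripper": 1},
  {"dx": 132, "dy": 198, "dz": 0, "rx": 0, "ry": 0, "rz": 0, "gripper": 1},
  {"dx": 154, "dy": 231, "dz": 0, "rx": 0, "ry": 0, "rz": 0, "gripper": 1},
  {"dx": 173, "dy": 262, "dz": 0, "rx": 0, "ry": 0, "rz": 0, "gripper": 1},
])

```text
t: 1.43
eef_pos: [0.4808, 0.0514, 0.2486]
ee_rot: [-3.141, -0.0, -0.18]
force: [0.4, -0.2, 0.9]
width: 0.0004
gripper_force: 0.0
```

```bash
python3 - <<'E'
from station import arm
import cv2,pickle
s=arm.get_state();print(s['t'],s['eef_pos'],s['ee_rot'],s['width'],s['force'],arm.tcp_to_tips)
f=arm.grab_frame("wrist");pickle.dump(f,open('w1.pkl','wb'));cv2.imwrite('pics/w1.png',f['frame'][:,:,::-1]);print(f['view'].round(3))
E
```

```text
1.4333 [0.48079522 0.05137002 0.24856817] [-3.14147925e+00 -5.72229008e-05 -1.79827073e-01] 0.0004114131576174606 [ 0.41178409 -0.1920644   0.90931328] 0.022
[[-0.179 -0.984  0.     0.136]
 [-0.946  0.172  0.276  0.412]
 [-0.271  0.049 -0.961  0.518]
 [ 0.     0.     0.     1.   ]]
```

View pics/w1.png

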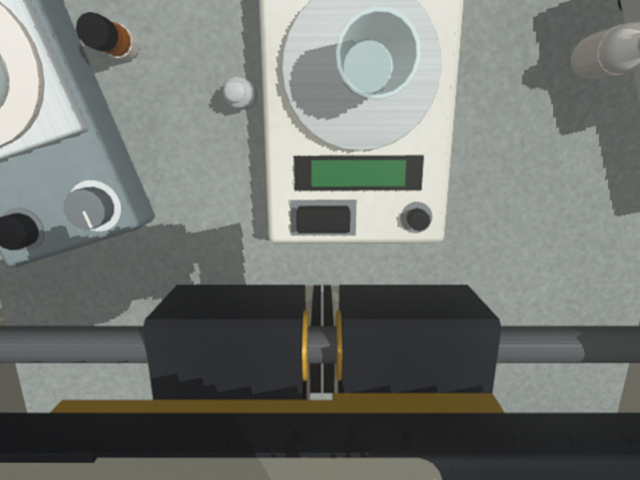

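The wrist view shows the zero key at (324,219), the balance's small key at (417,216), the stirrer key at (18,231) and the knob at about (85,207). The tool's yaw matches the balance.

```bash
python3 - <<'E'
import pickle;from h import *
f=pickle.load(open('w1.pkl','rb'))
for nm,uv,h in(("tare",(324,219),.056),("bsmall",(417,216),.056),("stir",(18,231),.066)):
    for t in(50,70):
        r=key(f,uv,h,thr=t);print(nm,r[0],r[1],r[2],'all',r[3][:2],'mid',r[4][:2],'mean',r[5][:2],r[6],r[7])
K=np.array([[f['fx'],0,f['cx']],[0,f['fy'],f['cy']],[0,0,1]]);V=np.array(f['view'])
for uv,h in(((85,207),.068),((269,240),.04),((443,241),.04),((154,220),.05),((15,265),.05)):
    p=cv2.undistortPoints(np.array([[uv]],float),K,np.array(f['distortion']))[0,0];C=-V[:3,:3].T@V[:3,3];d=np.r_[p,1]@V[:3,:3];print(uv,(C+d*(h-C[2])/d[2]).round(4))
E
```

```text
tare 318 0 [327.5 307.8] all [0.399  0.0606] mid [0.3998 0.0612] mean [0.399  0.0606] [0.041 0.012] [0.25  0.263]
tare 1380 1331 [322.8 219.2] all [0.48   0.0502] mid [0.4798 0.0505] mean [0.4797 0.0503] [0.028 0.046] [0.055 0.057]
bsmall 4800 0 [410.6 303. ] all [ 0.3902 -0.0134] mid [ 0.3892 -0.0182] mean [ 0.3902 -0.0134] [0.057 0.141] [0.308 0.315]
bsmall 355 315 [417.7 219. ] all [ 0.4659 -0.0284] mid [ 0.4654 -0.029 ] mean [ 0.4652 -0.0291] [0.017 0.016] [0.055 0.057]
stir 1108 855 [ 17.  231.2] all [0.5176 0.2998] mid [0.5175 0.3032] mean [0.5172 0.303 ] [0.028 0.03 ] [0.065 0.066]
stir 1161 870 [ 17.3 231.3] all [0.5175 0.2996] mid [0.5176 0.3032] mean [0.517  0.3032] [0.028 0.03 ] [0.065 0.066]
(85, 207) [0.5271 0.2364 0.068 ]
(269, 240) [0.4664 0.1017 0.04  ]
(443, 241) [ 0.4374 -0.0517  0.04  ]
(154, 220) [0.5041 0.1932 0.05  ]
(15, 265) [0.4868 0.3267 0.05  ]
```

Emit:
jog_arm([
  {"dx": 0, "dy": 0, "dz": 30, "rx": 0, "ry": 0, "rz": 0, "gripper": 1},
  {"dx": -1, "dy": 1, "dz": 65, "rx": 0, "ry": 0, "rz": 0, "gripper": 1},
  {"dx": -1, "dy": 1, "dz": 95, "rx": 0, "ry": 0, "rz": 0, "gripper": 1},
  {"dx": -1, "dy": 1, "dz": 120, "rx": 0, "ry": 0, "rz": 0, "gripper": 1},
  {"dx": -1, "dy": 1, "dz": 140, "rx": 0, "ry": 0, "rz": 0, "gripper": 1},
  {"dx": -1, "dy": 1, "dz": 152, "rx": 0, "ry": 0, "rz": 0, "gripper": 1},
  {"dx": -1, "dy": 1, "dz": 160, "rx": 0, "ry": 0, "rz": 0, "gripper": 1},
  {"dx": -1, "dy": 1, "dz": 160, "rx": 0, "ry": 0, "rz": 0, "gripper": 1},
])

```text
t: 2.15
eef_pos: [0.4783, 0.0523, 0.0869]
ee_rot: [3.14, 0.003, -0.18]
force: [-0.7, -0.2, 0.1]
width: 0.0
gripper_force: 0.0
```

Emit:
jog_arm([
  {"dx": 0, "dy": 0, "dz": 4, "rx": 0, "ry": 0, "rz": 0, "gripper": 1},
  {"dx": 0, "dy": 0, "dz": 8, "rx": 0, "ry": 0, "rz": 0, "gripper": 1},
  {"dx": 0, "dy": 0, "dz": 11, "rx": 0, "ry": 0, "rz": 0, "gripper": 1},
  {"dx": 0, "dy": 0, "dz": 14, "rx": 0, "ry": 0, "rz": 0, "gripper": 1},
  {"dx": 0, "dy": 0, "dz": 16, "rx": 0, "ry": 0, "rz": 0, "gripper": 1},
  {"dx": 0, "dy": 0, "dz": 18, "rx": 0, "ry": 0, "rz": 0, "gripper": 1},
  {"dx": 0, "dy": 0, "dz": 20, "rx": 0, "ry": 0, "rz": 0, "gripper": 1},
  {"dx": 0, "dy": 0, "dz": 20, "rx": 0, "ry": 0, "rz": 0, "gripper": 1},
])

```text
t: 2.82
eef_pos: [0.4798, 0.053, 0.0687]
ee_rot: [-3.141, -0.001, -0.18]
force: [-0.4, 1.0, 5.6]
width: 0.0003
gripper_force: 2.6
```

Emit:
jog_arm([
  {"dx": 0, "dy": 0, "dz": -15, "rx": 0, "ry": 0, "rz": 0, "gripper": 1},
  {"dx": 0, "dy": 0, "dz": -45, "rx": 0, "ry": 0, "rz": 0, "gripper": 1},
  {"dx": 0, "dy": 0, "dz": -80, "rx": 0, "ry": 0, "rz": 0, "gripper": 1},
  {"dx": 0, "dy": 0, "dz": -115, "rx": 0, "ry": 0, "rz": 0, "gripper": 1},
  {"dx": 0, "dy": -25, "dz": -140, "rx": 0, "ry": 0, "rz": -0.1, "gripper": 1},
  {"dx": -2, "dy": -60, "dz": -145, "rx": 0, "ry": 0, "rz": -0.2, "gripper": 1},
  {"dx": -3, "dy": -95, "dz": -145, "rx": 0, "ry": 0, "rz": -0.3, "gripper": 1},
  {"dx": -4, "dy": -125, "dz": -145, "rx": 0, "ry": 0, "rz": -0.32, "gripper": 1},
])

```text
t: 3.48
eef_pos: [0.4979, 0.1781, 0.2145]
ee_rot: [-3.14, -0.002, 0.146]
force: [1.1, -0.5, 0.3]
width: 0.0006
gripper_force: 0.0
```

```bash
python3 - <<'E'
from station import arm
import cv2,pickle
s=arm.get_state();print(s['t'],s['eef_pos'],s['ee_rot'],s['force'])
f=arm.grab_frame("wrist");pickle.dump(f,open('w2.pkl','wb'));cv2.imwrite('pics/w2.png',f['frame'][:,:,::-1])
E
```

```text
3.4833 [0.4978902  0.17806448 0.21450094] [-3.14041782e+00 -1.50371375e-03  1.45632460e-01] [ 1.05078356 -0.52799703  0.34897315]
```

View pics/w2.png

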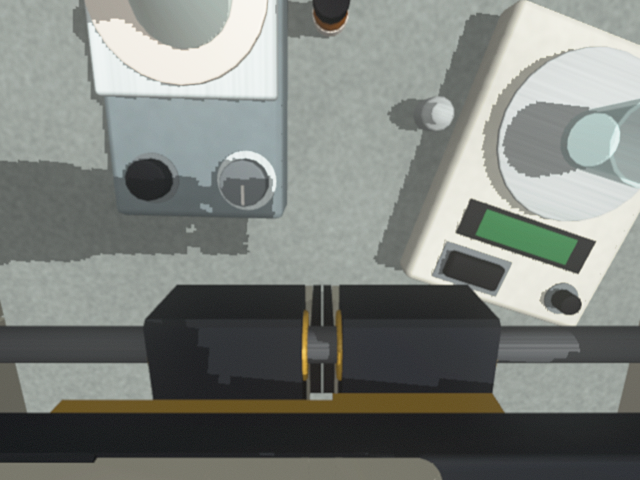

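The stirrer is square to the tool, with its key at (150,180). The zero key at (474,270) looks lower than the small one at (562,300). I'll check its height by depth and measure the stirrer key.

```bash
python3 - <<'E'
import pickle;from h import *
f=pickle.load(open('w2.pkl','rb'))
for nm,uv,h in(("tare",(474,270),.050),("bsmall",(562,300),.056),("stir",(150,180),.066)):
    r=key(f,uv,h,thr=70);print(nm,r[0],r[1],r[2],'all',r[3][:2],'mid',r[4][:2],'mean',r[5][:2],r[6],r[7])
E
```

```text
tare 1450 1416 [472.7 270.3] all [0.4799 0.0532] mid [0.4799 0.0529] mean [0.4798 0.0528] [0.028 0.047] [0.049 0.051]
bsmall 507 367 [565.5 301.7] all [ 0.4665 -0.0243] mid [ 0.4656 -0.0274] mean [ 0.4653 -0.0272] [0.017 0.019] [0.055 0.057]
stir 1561 1344 [148.4 179.3] all [0.5183 0.3053] mid [0.5176 0.3069] mean [0.5178 0.307 ] [0.029 0.03 ] [0.065 0.067]
```

Emit:
jog_arm([
  {"dx": 11, "dy": -36, "dz": 0, "rx": 0, "ry": 0, "rz": 0, "gripper": 1},
  {"dx": 22, "dy": -72, "dz": 0, "rx": 0, "ry": 0, "rz": 0, "gripper": 1},
  {"dx": 33, "dy": -106, "dz": 5, "rx": 0, "ry": 0, "rz": 0, "gripper": 1},
  {"dx": 38, "dy": -124, "dz": 30, "rx": 0, "ry": 0, "rz": 0, "gripper": 1},
  {"dx": 38, "dy": -124, "dz": 65, "rx": 0, "ry": 0, "rz": 0, "gripper": 1},
  {"dx": 38, "dy": -124, "dz": 95, "rx": 0, "ry": 0, "rz": 0, "gripper": 1},
  {"dx": 38, "dy": -124, "dz": 110, "rx": 0, "ry": 0, "rz": 0, "gripper": 1},
  {"dx": 38, "dy": -124, "dz": 114, "rx": 0, "ry": 0, "rz": 0, "gripper": 1},
])

```text
t: 4.2
eef_pos: [0.5161, 0.3028, 0.0955]
ee_rot: [3.138, 0.006, 0.14]
force: [-0.9, 0.1, -0.0]
width: 0.0005
gripper_force: 0.0
```

Emit:
jog_arm([
  {"dx": 1, "dy": -2, "dz": 0, "rx": 0, "ry": 0, "rz": 0, "gripper": 1},
  {"dx": 1, "dy": -2, "dz": 4, "rx": 0, "ry": 0, "rz": 0, "gripper": 1},
  {"dx": 1, "dy": -2, "dz": 8, "rx": 0, "ry": 0, "rz": 0, "gripper": 1},
  {"dx": 1, "dy": -2, "dz": 12, "rx": 0, "ry": 0, "rz": 0, "gripper": 1},
  {"dx": 1, "dy": -2, "dz": 15, "rx": 0, "ry": 0, "rz": 0, "gripper": 1},
  {"dx": 1, "dy": -2, "dz": 18, "rx": 0, "ry": 0, "rz": 0, "gripper": 1},
  {"dx": 1, "dy": -2, "dz": 21, "rx": 0, "ry": 0, "rz": 0, "gripper": 1},
  {"dx": 1, "dy": -2, "dz": 21, "rx": 0, "ry": 0, "rz": 0, "gripper": 1},
])

```text
t: 4.87
eef_pos: [0.5193, 0.307, 0.0788]
ee_rot: [-3.141, -0.001, 0.14]
force: [-0.3, 1.9, 4.6]
width: 0.0006
gripper_force: 2.5
```

Emit:
jog_arm([
  {"dx": 0, "dy": 0, "dz": -15, "rx": 0, "ry": 0, "rz": 0, "gripper": 1},
  {"dx": 0, "dy": 0, "dz": -45, "rx": 0, "ry": 0, "rz": 0, "gripper": 1},
  {"dx": 0, "dy": 0, "dz": -80, "rx": 0, "ry": 0, "rz": 0, "gripper": 1},
  {"dx": 0, "dy": 0, "dz": -115, "rx": 0, "ry": 0, "rz": 0, "gripper": 1},
  {"dx": -6, "dy": 25, "dz": -140, "rx": 0, "ry": 0, "rz": -0.02, "gripper": 1},
  {"dx": -14, "dy": 58, "dz": -145, "rx": 0, "ry": 0, "rz": -0.04, "gripper": 1},
  {"dx": -22, "dy": 92, "dz": -145, "rx": 0, "ry": 0, "rz": -0.06, "gripper": 1},
  {"dx": -29, "dy": 120, "dz": -145, "rx": 0, "ry": 0, "rz": -0.08, "gripper": 1},
])

```text
t: 5.53
eef_pos: [0.506, 0.182, 0.2241]
ee_rot: [-3.141, -0.0, 0.221]
force: [-0.4, 0.1, -0.2]
width: 0.0003
gripper_force: 0.0
```

```bash
python3 - <<'E'
from station import arm
import cv2,pickle;from h import *
s=arm.get_state();print(s['t'],s['eef_pos'],s['ee_rot'],s['force'])
f=arm.grab_frame("wrist");pickle.dump(f,open('w3.pkl','wb'));cv2.imwrite('pics/w3.png',f['frame'][:,:,::-1])
V=np.array(f['view'])
for nm,p in(("tare",(.48,.0525,.05)),("stir",(.5177,.306,.06))):
    c=V[:3,:3]@p+V[:3,3];uv=(f['fx']*c[0]/c[2]+f['cx'],f['fy']*c[1]/c[2]+f['cy'])
    r=key(f,uv,p[2],thr=70);print(nm,uv,r[0],r[1],r[2],'mid',r[4][:2],r[6],r[7])
E
```

```text
5.5333 [0.50601162 0.182037   0.22406608] [-3.14103878e+00 -2.50605659e-04  2.21369587e-01] [-0.36190749  0.11661852 -0.17727298]
tare (np.float64(465.95629911186484), np.float64(286.356179193647)) 1368 0 [512.8 255.7] mid [0.5133 0.0195] [0.044 0.108] [0.041 0.043]
stir (np.float64(162.88224808556265), np.float64(176.48652707393546)) 1317 1216 [162.3 176. ] mid [0.5175 0.3071] [0.029 0.03 ] [0.059 0.061]
```

Emit:
jog_arm([
  {"dx": -8, "dy": 25, "dz": 0, "rx": 0, "ry": 0, "rz": 0, "gripper": 1},
  {"dx": -21, "dy": 63, "dz": 0, "rx": 0, "ry": 0, "rz": 0, "gripper": 1},
  {"dx": -34, "dy": 101, "dz": 0, "rx": 0, "ry": 0, "rz": 0, "gripper": 1},
  {"dx": -47, "dy": 140, "dz": 0, "rx": 0, "ry": 0, "rz": 0, "gripper": 1},
  {"dx": -60, "dy": 178, "dz": 0, "rx": 0, "ry": 0, "rz": 0, "gripper": 1},
  {"dx": -72, "dy": 216, "dz": 0, "rx": 0, "ry": 0, "rz": 0, "gripper": 1},
  {"dx": -83, "dy": 254, "dz": 0, "rx": 0, "ry": 0, "rz": 0, "gripper": 1},
  {"dx": -92, "dy": 280, "dz": 0, "rx": 0, "ry": 0, "rz": 0, "gripper": 1},
])

```text
t: 6.25
eef_pos: [0.4771, -0.1121, 0.2235]
ee_rot: [-3.141, 0.001, 0.219]
force: [-0.3, -0.0, -1.4]
width: 0.0009
gripper_force: 0.0
```

```bash
python3 - <<'E'
from station import arm
import cv2,pickle;from h import *
s=arm.get_state();print(s['t'],s['eef_pos'],s['ee_rot'],s['force'])
f=arm.grab_frame("wrist");pickle.dump(f,open('w4.pkl','wb'));cv2.imwrite('pics/w4.png',f['frame'][:,:,::-1])
V=np.array(f['view'])
for nm,p in(("pump",(.461,-.294,.076)),("psmall",(.476,-.362,.076))):
    c=V[:3,:3]@p+V[:3,3];uv=(f['fx']*c[0]/c[2]+f['cx'],f['fy']*c[1]/c[2]+f['cy'])
    r=key(f,uv,p[2],thr=70);print(nm,uv,r[0],r[1],r[2],'mid',r[4][:2],r[5],r[6],r[7])
E
```

```text
6.25 [ 0.47710285 -0.11214037  0.22347139] [-3.14148394e+00  5.97757571e-04  2.19270201e-01] [-0.26025516 -0.03937277 -1.38463749]
pump (np.float64(546.6887744501328), np.float64(301.11949228891945)) 1575 1264 [541.5 300.1] mid [ 0.4604 -0.2933] [ 0.4598 -0.2927  0.076 ] [0.033 0.035] [0.075 0.077]
psmall (np.float64(636.8683596839297), np.float64(301.27469262721894)) 460 269 [627.5 300.8] mid [ 0.4744 -0.3599] [ 0.4733 -0.3592  0.076 ] [0.017 0.016] [0.073 0.076]
```

View pics/w4.png

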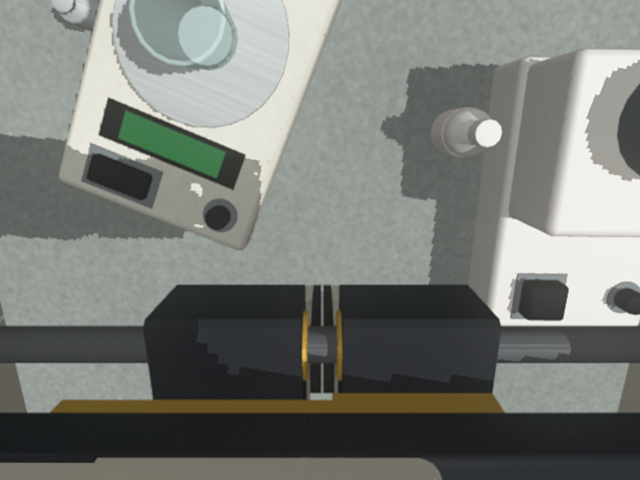

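The pump's square key is at (541,300), its small key at (627,301), and the pump is square to the tool.

Emit:
jog_arm([
  {"dx": -10, "dy": 30, "dz": 0, "rx": 0, "ry": 0, "rz": 0, "gripper": 1},
  {"dx": -22, "dy": 67, "dz": 0, "rx": 0, "ry": 0, "rz": 0, "gripper": 1},
  {"dx": -34, "dy": 104, "dz": 0, "rx": 0, "ry": 0, "rz": 0, "gripper": 1},
  {"dx": -46, "dy": 140, "dz": 0, "rx": 0, "ry": 0, "rz": 0, "gripper": 1},
  {"dx": -53, "dy": 163, "dz": 10, "rx": 0, "ry": 0, "rz": 0, "gripper": 1},
  {"dx": -56, "dy": 173, "dz": 30, "rx": 0, "ry": 0, "rz": 0, "gripper": 1},
  {"dx": -56, "dy": 173, "dz": 50, "rx": 0, "ry": 0, "rz": 0, "gripper": 1},
  {"dx": -56, "dy": 173, "dz": 60, "rx": 0, "ry": 0, "rz": 0, "gripper": 1},
])

```text
t: 6.97
eef_pos: [0.4595, -0.2909, 0.1609]
ee_rot: [-3.139, 0.003, 0.218]
force: [-1.2, 0.4, -1.1]
width: 0.0005
gripper_force: 0.0
```

Emit:
jog_arm([
  {"dx": 0, "dy": 0, "dz": 15, "rx": 0, "ry": 0, "rz": 0, "gripper": 1},
  {"dx": 0, "dy": 0, "dz": 30, "rx": 0, "ry": 0, "rz": 0, "gripper": 1},
  {"dx": 0, "dy": 0, "dz": 42, "rx": 0, "ry": 0, "rz": 0, "gripper": 1},
  {"dx": 0, "dy": 0, "dz": 50, "rx": 0, "ry": 0, "rz": 0, "gripper": 1},
  {"dx": 0, "dy": 0, "dz": 53, "rx": 0, "ry": 0, "rz": 0, "gripper": 1},
  {"dx": 0, "dy": 0, "dz": 53, "rx": 0, "ry": 0, "rz": 0, "gripper": 1},
  {"dx": 0, "dy": 0, "dz": 53, "rx": 0, "ry": 0, "rz": 0, "gripper": 1},
  {"dx": 0, "dy": 0, "dz": 53, "rx": 0, "ry": 0, "rz": 0, "gripper": 1},
])

```text
t: 7.63
eef_pos: [0.4619, -0.2907, 0.1114]
ee_rot: [3.141, -0.001, 0.221]
force: [-0.5, 0.5, 0.3]
width: 0.0007
gripper_force: 0.0
```

Emit:
jog_arm([
  {"dx": -1, "dy": 2, "dz": 4, "rx": 0, "ry": 0, "rz": 0, "gripper": 1},
  {"dx": -1, "dy": 2, "dz": 8, "rx": 0, "ry": 0, "rz": 0, "gripper": 1},
  {"dx": -1, "dy": 2, "dz": 12, "rx": 0, "ry": 0, "rz": 0, "gripper": 1},
  {"dx": -1, "dy": 2, "dz": 15, "rx": 0, "ry": 0, "rz": 0, "gripper": 1},
  {"dx": -1, "dy": 2, "dz": 18, "rx": 0, "ry": 0, "rz": 0, "gripper": 1},
  {"dx": -1, "dy": 2, "dz": 21, "rx": 0, "ry": 0, "rz": 0, "gripper": 1},
  {"dx": -1, "dy": 2, "dz": 23, "rx": 0, "ry": 0, "rz": 0, "gripper": 1},
  {"dx": -1, "dy": 2, "dz": 23, "rx": 0, "ry": 0, "rz": 0, "gripper": 1},
])

```text
t: 8.3
eef_pos: [0.4609, -0.2929, 0.0875]
ee_rot: [3.141, 0.0, 0.22]
force: [-2.2, 0.6, 7.4]
width: 0.0005
gripper_force: 3.5
```

Emit:
jog_arm([
  {"dx": 0, "dy": 0, "dz": -10, "rx": 0, "ry": 0, "rz": 0, "gripper": 1},
  {"dx": 0, "dy": 0, "dz": -35, "rx": 0, "ry": 0, "rz": 0, "gripper": 1},
  {"dx": 0, "dy": 0, "dz": -70, "rx": 0, "ry": 0, "rz": 0, "gripper": 1},
  {"dx": 0, "dy": 0, "dz": -105, "rx": 0, "ry": 0, "rz": 0, "gripper": 1},
  {"dx": 0, "dy": 0, "dz": -135, "rx": 0, "ry": 0, "rz": 0, "gripper": 1},
  {"dx": 0, "dy": 0, "dz": -150, "rx": 0, "ry": 0, "rz": 0, "gripper": 1},
  {"dx": 0, "dy": 0, "dz": -150, "rx": 0, "ry": 0, "rz": 0, "gripper": 1},
  {"dx": 0, "dy": 0, "dz": -150, "rx": 0, "ry": 0, "rz": 0, "gripper": 1},
])

```text
t: 8.97
eef_pos: [0.461, -0.2927, 0.2388]
ee_rot: [3.141, -0.002, 0.22]
force: [-0.8, -0.6, -0.4]
width: 0.0005
gripper_force: 0.0
```

```bash
python3 - <<'E'
from station import arm
import cv2,pickle;from h import *
s=arm.get_state();print(s['t'],s['eef_pos'],s['force'])
f=arm.grab_frame("wrist");g=arm.grab_frame("side");cv2.imwrite('pics/side5.png',g['frame'][:,:,::-1])
V=np.array(f['view'])
for nm,p in(("pump",(.460,-.2935,.070)),("psmall",(.4744,-.36,.076))):
    c=V[:3,:3]@p+V[:3,3];uv=(f['fx']*c[0]/c[2]+f['cx'],f['fy']*c[1]/c[2]+f['cy'])
    r=key(f,uv,p[2],thr=70);print(nm,uv,r[0],r[1],r[2],'mid',r[4][:2],r[6],r[7])
for nm,h,uv in(("tare",.05,(327,264)),("bsmall",.056,(336,236)),("stir",.06,(298,382)),("psmall",.076,(335,138))):
    r=key(g,uv,h);print(nm,r[0],r[2],r[7])
E
```

```text
8.9667 [ 0.46102253 -0.29271892  0.23877584] [-0.77153872 -0.62252791 -0.37269752]
pump (np.float64(321.7408443121338), np.float64(227.04677787243068)) 1253 1250 [324.2 227.9] mid [ 0.4599 -0.2961] [0.033 0.032] [0.069 0.071]
psmall (np.float64(409.8844667478317), np.float64(229.4541741416861)) 368 322 [412.8 230.4] mid [ 0.4743 -0.3635] [0.017 0.017] [0.075 0.077]
tare 217 [327.1 264.9] [0.05  0.052]
bsmall 76 [335.6 234.8] [0.054 0.058]
stir 292 [297.1 383. ] [0.06  0.062]
psmall 51 [335.3 137. ] [0.072 0.078]
```

View pics/side5.png

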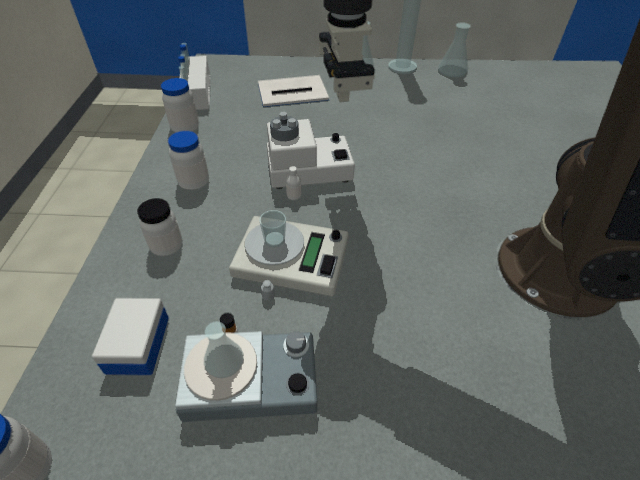

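All three keys are down: the zero key (327,265), the stirrer key (297,383) and the pump key (341,155). The small keys are up, the glassware and the rest stand unchanged, and the gripper is clear.

```bash
python3 -c "
from station import arm
print(arm.job_done())"
```

```text
the job is handed in; nothing more can be done
None
```

The zero, stirrer and pump start keys were pressed in that order. By camera depth all three are fully down and both small keys are still up. Nothing else was moved, and the job was handed in about 9 s into the run.

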